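# Latch the lid of an instrument transit case

## Task

The lid of the grey transit case stands slightly ajar on its rubber seal. Hook the latch's strap over the keeper on the lid, feeling gently for the keeper rather than forcing the strap, then press the latch lever all the way down so that it snaps home and pulls the lid tight. Do not push hard on the lever or the strap, leave the lens cap that lies on the case where it is, and finish with the hand clear.

Things in the scene. Friction and masses are not known exactly. Their poses are not given: they have to be found in the camera images.
- case: grey plastic transit case, fixed, standing on its hinge side, so the latch is on its flat top, 100 mm up; 200 mm wide. Origin on the bench under the latch pivot; x level along the latch from lever to lid (body from -130 mm to the seam at 60 mm, lid on to 162 mm), y across, z up
- latch_pivot (a point): lever pivot, on the centreline, 12 mm above the case top; axes as the case's. Pressing the lever home takes about 3 to 6 N at its end; in the last 0.1 rad it passes dead centre and is pulled home by itself. More than 35 N on the handle is too hard
- lever (a joint): angle of the steel lever about latch_pivot, rad: 0 = home, handle flat over the case top pointing to the case's -x; grows as its end rises (pi/2 upright, limit 2.2, leaning to the lid); stays where left. Handle: flat bar 26 mm wide, 8 mm thick, end 88 mm from the pivot
- lever_end (a point): on the handle's outer face (upper face when home), 75 mm from the pivot, mid-width: the place to push. z square to that face, x along the handle towards the pivot
- strap_hinge (a point): where the strap hangs on the lever, 16 mm from latch_pivot. The strap turns freely up and down here and swings sideways up to 0.11 rad. Moving the strap turns the lever: drawing it forward over the keeper swings the lever past upright (about 1.85 rad); pressing the lever down draws the strap back
- pull_ball (a point): centre of a black ball, 20 mm across, on a stem near the strap's free end: the place to grip the strap. It is 28 mm above the plate's mid-thickness, 18 mm beyond the window's far edge and 133 mm from strap_hinge (the window's middle: 104 mm)
- window_edge (a point): middle of the far (lid-side) edge of the strap's window, mid-thickness. The strap ends in a steel plate 5 mm thick, 46 mm wide; window 21 mm wide across, 22 mm long from this edge back to the lever; 32 mm solid plate beyond. At the start the plate lies on the keeper, too far back to drop over it. x along the strap away from the lever, z out of the plate
- lid (a joint): angle of the lid about its hinge at the foot of the seam, 12 mm above the bench, rad: 0 = shut tight, 0.08 = ajar as at the start (7 mm at the keeper). The seal springs it open with about 11 N at the keeper when ajar, 35 N when shut: it stays shut only when latched
- lid_mark (a point): point on the lid's top, on the centreline; axes as the case's, tilting with the lid. The keeper is a steel hook 16 mm wide, 13 mm high: post from x = -6 mm to 0 of this point, lip (top 4 mm) on to x = +5 mm. Its place across the lid is NOT measured: its middle is anywhere up to 10 mm to either side (y) of this point; see it or feel for it
- keeper_top (a point): height reference 13 mm above lid_mark, level with the keeper's top (not its place across the lid). A plate lying on the keeper rests at this height; dropped over it lies down on the lid, 13 mm lower, and its window edge can be drawn back under the lip. More than 35 N on the keeper before it drops over is forcing it
- cap_a (a point): centre of a loose black lens cap (52 mm across, 12 mm high) lying on the case top beside the lever's side, off the centreline: leave it there

How it is judged:
By the outcome, as a careful person would: the job done as asked, in the order asked, and still so for the second after the job is handed in, with the robot touching nothing.
It also fails if it takes over 64 s, if anything falls off the work surface, if the arm or the gripper's body presses on something with over 40 N, if the wrist force passes 120 N, or if a joint passes its speed limit or range.

## Robot

A 7-joint arm with a two-finger parallel gripper is mounted at the origin on the work surface. World frame = base frame: x ahead of the robot, y to its left, z up, the work surface at z = 0. Lengths are in mm, angles in rad, forces in N, time in s.
With the tool pointing down it reaches from about 425 to 950 mm from the base axis. Payload 4.7 kg.
Tool frame: the origin (TCP) lies at the centre of the arm's flange, where the gripper is bolted on; the fingertips stand 173 mm ahead of it and the grasp point (between the pads) lies 155 mm ahead of it (grip_depth is the distance from the TCP to the grasp point, in mm); z points along the fingers, y is the line along which they close (so a half turn about z gives the same grasp; the last joint's range is limited). The gripper opens to 85 mm and grips with 20 to 120 N. Pads are 22 mm wide; open, the fingers measure 114 mm over their backs; the gripper's body (76 mm by 85 mm) begins 54 mm behind the grasp point. The pads swing forward as they close: fully open they stand 13 mm farther back than shut.
Start: joints at [1.309, 0.469, -0.049, 1.532, 0.024, 1.141, -0.082], TCP at [155.761, -656.787, 404.735] pointing down, gripper open.
Joint ranges: [-2.59, 2.59], [-0.33, 1.99], [-1.39, 1.29], [0.1, 2.45], [-1.04, 4.18], [0.21, 1.99], [-2.66, 2.66]. Speed limits (rad/s): [2.57, 2.57, 3.14, 3.14, 3.14, 3.14, 3.14].

## Interface

Orientations are given as [roll, pitch, yaw] about the fixed x, y, z axes, in that order (R = Rz(yaw) Ry(pitch) Rx(roll)).
In Python, from cell import read_state, snapshot, calibration, sign_off, boxes_of, trace, spot_point, grip_depth gives the robot as it stands. The module is installed in compiled form; this text tells all that it offers.
- The arm moves only by the tool drive_tool, never from a script. Its argument "plan" is a list of rows, each an object of numbers: "dx", "dy", "dz": the shift along the tool's x, y, z in mm; "ax", "ay", "az": the turn, a rotation vector about the tool's x, y, z in degrees; "hand": the finger opening in mm, from 0 to 85.4. In form: [{"dx": .., "dy": .., "dz": .., "ax": .., "ay": .., "az": .., "hand": ..}, ...]. A call has 1 to 10 rows; each row is the pose to reach, as a shift and turn from the pose commanded when the call began, along the tool's axes at that moment; what a row does not reach only later rows make up. A row lasts 1/12 s, in which the tool goes at most 41.7 mm and 7.16 degrees, less where a joint would pass 70% of its speed; a pose out of reach is approached as far as the arm can. A call with a gripper value outside its range is refused whole. The fingers move at their own pace and stop on an object; "newtons" is the grip in N (left out, the last holds). Time passes only in rows, so rows that repeat a pose let the fingers close. It gives the time, the measured TCP pose, the force, the opening and the grip force at its end, in the units of the state.
- read_state(): the state, without advancing time (a new reading comes with each control period).
- snapshot(name): name is "scene" or "top" or "wrist"; returns the picture (480x640x3 uint8, red, green, blue); there is no depth.
- calibration(name): a dict with "intrinsics" (3x3 intrinsics, pixels), "T" (4x4, takes a point from camera to world coordinates); the wrist camera has in their place "T_tool_cam" (4x4, takes a point from camera to tool coordinates, whose origin is the TCP and whose axes are the flange's). Camera axes: x right, y down, z forward; pixel columns grow to the right and rows downward; lengths in mm; the calibration is good to about 2 mm. A picture is of the moment at which its call begins: read the wrist's pose just before it. calibration takes no time and is no camera call.
- sign_off(): hands the job in; it is judged then, once.
Trained networks look in the newest picture that a camera, given by its name, has taken for a name from the list of things; names that differ only in an ending like _2 or _b are one class to them, and where a whole thing is asked for, a point or a joint stands for the part that bears it (a point fixed in the world has none). Each returns a list of dicts, best first, with "score" (0 to 1); they miss things now and then, are a little off and sometimes report something else, mostly with a low value. They report only what shows in the picture. A call takes as long as a camera call.
- boxes_of(camera, label): "extent" ([left, top, width, height] in pixels, round what is visible of it).
- trace(camera, label): "region" (480x640 bool, what is visible of it) and "extent" ([left, top, width, height] in pixels, round what is visible of it).
- spot_point(camera, label): "position" ([column, row] in pixels: a listed point, or the origin of a listed thing).
The state is a dict: "time": time; "joint_pos": joint angles; "qvel": joint speeds; "joint_torque": joint torques, N m; "eef_pos": TCP position; "ee_rot": TCP orientation; "force": force on the tool from outside, world axes, zero at the start; "moment": the same for the moment, N m; "width": finger opening in mm; "grasp_force": force on a finger pad.
Only numpy, scipy, OpenCV 4.12 (cv2) and the standard library are available. Lean on these libraries where they do the work, as an engineer would, in place of code of your own. Each camera call takes 0.05 s, during which the arm holds its last target. There are 200 camera calls.

## Working session

There is one attempt and no reset: what is moved stays moved. The work goes in short steps, Python scripts to look and compute and a tool call to move; the robot and the scene stay as the last step left them, time stands still between calls to the robot, and variables do not carry over. Pictures are saved under pics/ and viewed, at most 10 in all, crops included, and the job is handed in when it is done.

Besides the shell and the picture viewer there is one more tool, called after ">>>" as name(argument=value, ...), one argument or row to a line, values as JSON. drive_tool: Moves the arm, as the interface text tells. Its arguments: {"type":"object","properties":{"plan":{"type":"array","items":{"type":"object","properties":{"dx":{"type":"number"},"dy":{"type":"number"},"dz":{"type":"number"},"ax":{"type":"number"},"ay":{"type":"number"},"az":{"type":"number"},"hand":{"type":"number"}}}},"newtons":{"type":"number"}},"required":["plan"]}

```bash
mkdir -p pics; cat > h.py <<'E'
import numpy as np, cv2
from scipy.spatial.transform import Rotation as R
from cell import *
def cam(name):
    c=calibration(name); K=np.array(c["intrinsics"])
    if "T" in c: T=np.array(c["T"])
    else:
        s=read_state(); A=np.eye(4); A[:3,:3]=R.from_euler('xyz',s["ee_rot"]).as_matrix(); A[:3,3]=s["eef_pos"]; T=A@np.array(c["T_tool_cam"])
    return K,T
def ray(KT,p):
    K,T=KT; d=T[:3,:3]@np.linalg.solve(K,[p[0],p[1],1]); return T[:3,3],d/np.linalg.norm(d)
def tri(rs):
    A=0;b=0
    for o,d in rs:
        M=np.eye(3)-np.outer(d,d); A=A+M; b=b+M@o
    x=np.linalg.solve(A,b); return x,[round(float(np.linalg.norm((np.eye(3)-np.outer(d,d))@(x-o))),1) for o,d in rs]
def proj(KT,x):
    K,T=KT; p=K@(T[:3,:3].T@(np.array(x)-T[:3,3])); return p[:2]/p[2]
def save(im,n): cv2.imwrite("pics/"+n,im[:,:,::-1])
def dtool(v):
    return R.from_euler('xyz',read_state()["ee_rot"]).as_matrix().T@np.array(v)
E
cat > look.py <<'E'
from h import *
import sys
tag=sys.argv[1]; cams=sys.argv[2].split(','); L=sys.argv[3].split(',')
np.set_printoptions(precision=1,suppress=True)
C={}
for c in cams:
    C[c]=cam(c); save(snapshot(c),f"{tag}_{c}.png")
for l in L:
    rs=[]
    for c in cams:
        r=spot_point(c,l)
        if r: print(l,c,np.array(r[0]["position"]),round(r[0]["score"],2)); 
        if r and r[0]["score"]>.3: rs.append(ray(C[c],r[0]["position"]))
    if len(rs)>1: print("  ->",*tri(rs))
s=read_state(); print(s["time"],s["eef_pos"],s["ee_rot"],s["force"],s["width"])
E
python3 look.py a scene,top,wrist case,latch_pivot,lever_end,strap_hinge,pull_ball,window_edge,lid_mark,keeper_top,cap_a; python3 -c "
from h import *
print(grip_depth() if callable(grip_depth) else grip_depth)
for c in ('scene','top'): print(cam(c))
print(calibration('wrist'))"
```

```text
case scene [305.5 296.1] 0.82
case top [350.8 267.1] 0.89
  -> [ 569.6 -111.6    5.9] [4.4, 4.4]
latch_pivot scene [299.5 239.7] 0.67
latch_pivot top [349.6 256.2] 0.77
  -> [ 569.4 -105.2  119.6] [2.1, 2.1]
lever_end scene [322.7 224.7] 0.79
lever_end top [357.5 221.7] 0.91
  -> [ 609.3 -108.9  177.9] [0.1, 0.1]
strap_hinge scene [303.6 242.6] 0.83
strap_hinge top [352.  249.7] 0.92
  -> [ 578.5 -108.   123.3] [1.8, 1.8]
pull_ball scene [223.2 189.3] 0.72
pull_ball top [358.6 351.5] 0.78
  -> [ 441.2 -115.5  134.7] [1.4, 1.4]
window_edge scene [237.2 205.7] 0.65
window_edge top [352.9 249.1] 0.73
  -> [ 549.  -131.1  197.3] [36.5, 36.5]
lid_mark scene [237.9 213.5] 0.67
lid_mark top [354.9 338.5] 0.93
  -> [ 457.1 -112.8   97.1] [2.7, 2.7]
keeper_top scene [235.2 211.1] 0.64
keeper_top top [354.3 334.4] 0.96
  -> [ 460.5 -114.   105.3] [1.3, 1.3]
cap_a scene [322.7 316.4] 0.7
cap_a top [393.4 197.1] 0.62
  -> [ 660.  -168.6  110.6] [1.5, 1.5]
1.5 [ 155.7 -656.8  404.7] [ 3.1 -0.   0.2] [ 0.1 -0.1  0.2] 85.27547127087793
154.70000000000002
(array([[596.06815597,   0.        , 327.219
[... 777 characters left out ...]
],
       [ 2.39587928e-02, -1.42615787e-01, -9.89488107e-01,
         7.66380732e+02],
       [ 0.00000000e+00,  0.00000000e+00,  0.00000000e+00,
         1.00000000e+00]]))
{'intrinsics': array([[372.62656454,   0.        , 322.83942509],
       [  0.        , 372.62656454, 243.39876679],
       [  0.        ,   0.        ,   1.        ]]), 'T_tool_cam': array([[ 2.04859780e-04, -9.59652813e-01, -2.81187547e-01,
         7.11359362e+01],
       [ 9.99999872e-01,  6.65752934e-05,  5.01340078e-04,
        -4.70782712e-01],
       [-4.62392273e-04, -2.81187613e-01,  9.59652704e-01,
         3.21683532e+01],
       [ 0.00000000e+00,  0.00000000e+00,  0.00000000e+00,
         1.00000000e+00]])}
```

```bash
python3 - <<'E'
import cv2,numpy as np
a=cv2.imread('pics/a_scene.png')[130:380,160:440]; b=cv2.imread('pics/a_top.png')[150:450,250:480]
a=cv2.resize(a,(400,357),interpolation=3);b=cv2.resize(b,(400,522),interpolation=3)
o=np.zeros((522,800,3),np.uint8);o[:357,:400]=a;o[:,400:]=b;cv2.imwrite('pics/v1.png',o)
E
```

```text
(no output)
```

View pics/v1.png

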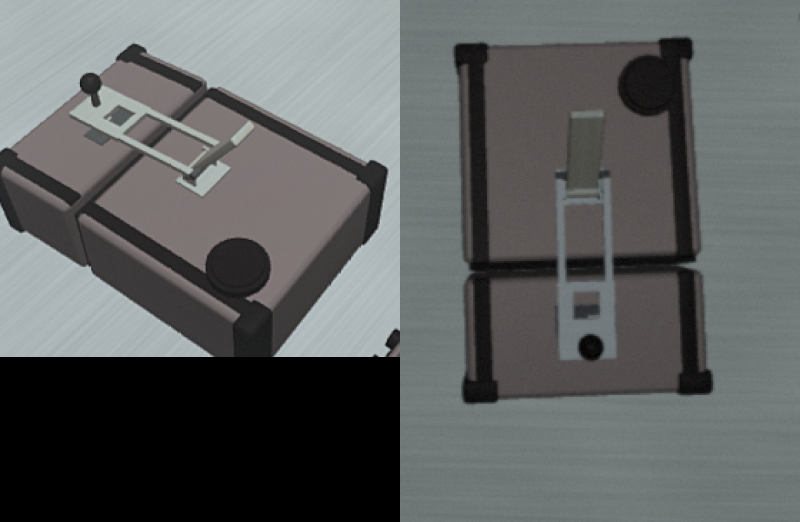

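The picture shows the strap running toward world -x, with the window near the ball. The keeper is partly visible in the window (crop pixel ~586,310), the ball is at (590,347), and the cap is clear at the far corner. Next I'll move above the ball for a close look.

```bash
cat > go.py <<'E'
from h import *
import sys
# target TCP x y z, yaw deg of tool x axis (tool down)
a=[float(v) for v in sys.argv[1:5]]
s=read_state(); A=R.from_euler('xyz',s["ee_rot"])
B=R.from_euler('xyz',[180,float(sys.argv[5]) if len(sys.argv)>5 else 0,a[3]],degrees=True)
np.set_printoptions(precision=2,suppress=True)
print("pos",np.array(s["eef_pos"]),"rot deg",np.degrees(s["ee_rot"]))
print("d",A.inv().apply(np.array(a[:3])-s["eef_pos"]),"a",(A.inv()*B).as_rotvec(degrees=True))
E
python3 go.py 441 -115.5 370 4
```

```text
pos [ 155.73 -656.79  404.74] rot deg [180.    -0.    13.34]
d [ 402.43 -460.9    34.72] a [ 0.   -0.    9.34]
```

>>> drive_tool(
  plan=[
    {"dx":27,"dy":-31,"dz":0},
    {"dx":54,"dy":-62,"dz":0},
    {"dx":81,"dy":-93,"dz":0},
    {"dx":108,"dy":-124,"dz":0},
    {"dx":135,"dy":-155,"dz":0},
    {"dx":162,"dy":-186,"dz":0},
    {"dx":189,"dy":-217,"dz":0},
    {"dx":216,"dy":-248,"dz":0,"az":3},
    {"dx":243,"dy":-279,"dz":0,"az":6},
    {"dx":270,"dy":-310,"dz":0,"az":9.3},
  ],
)

```text
$.plan[0]: bad value
```

```bash
python3 go.py 441 -115.5 370 4
```

```text
pos [ 155.73 -656.79  404.74] rot deg [180.    -0.    13.34]
d [ 402.43 -460.9    34.72] a [ 0.   -0.    9.34]
```

>>> drive_tool(
  plan=[
    {"dx":27,"dy":-31,"dz":0,"ax":0,"ay":0,"az":0,"hand":85},
    {"dx":54,"dy":-62,"dz":0,"ax":0,"ay":0,"az":0,"hand":85},
    {"dx":81,"dy":-93,"dz":0,"ax":0,"ay":0,"az":0,"hand":85},
    {"dx":108,"dy":-124,"dz":0,"ax":0,"ay":0,"az":0,"hand":85},
    {"dx":135,"dy":-155,"dz":0,"ax":0,"ay":0,"az":0,"hand":85},
    {"dx":162,"dy":-186,"dz":0,"ax":0,"ay":0,"az":0,"hand":85},
    {"dx":189,"dy":-217,"dz":0,"ax":0,"ay":0,"az":0,"hand":85},
    {"dx":216,"dy":-248,"dz":0,"ax":0,"ay":0,"az":3,"hand":85},
    {"dx":243,"dy":-279,"dz":0,"ax":0,"ay":0,"az":6,"hand":85},
    {"dx":270,"dy":-310,"dz":0,"ax":0,"ay":0,"az":9.3,"hand":85},
  ],
)

```text
time: 2.33
eef_pos: [347.4, -290.9, 405.1]
ee_rot: [3.141, -0.001, 0.068]
force: [0.7, -0.8, -0.5]
width: 84.7
grasp_force: 0.0
```

```bash
python3 go.py 441 -115.5 370 4
```

```text
pos [ 347.38 -290.94  405.12] rot deg [179.94  -0.04   3.87]
d [ 105.21 -168.76   35.02] a [ 0.06 -0.04 -0.13]
```

>>> drive_tool(
  plan=[
    {"dx":18,"dy":-28,"dz":5,"ax":0,"ay":0,"az":0,"hand":50},
    {"dx":36,"dy":-56,"dz":10,"ax":0,"ay":0,"az":0,"hand":50},
    {"dx":54,"dy":-84,"dz":20,"ax":0,"ay":0,"az":0,"hand":50},
    {"dx":72,"dy":-112,"dz":30,"ax":0,"ay":0,"az":0,"hand":50},
    {"dx":90,"dy":-140,"dz":35,"ax":0,"ay":0,"az":0,"hand":50},
    {"dx":105,"dy":-167,"dz":35,"ax":0,"ay":0,"az":0,"hand":50},
    {"dx":105,"dy":-167,"dz":35,"ax":0,"ay":0,"az":0,"hand":50},
    {"dx":105,"dy":-167,"dz":35,"ax":0,"ay":0,"az":0,"hand":50},
  ],
)

```text
time: 3.0
eef_pos: [440.5, -117.3, 369.9]
ee_rot: [-3.142, -0.0, 0.075]
force: [-1.2, -0.8, 0.2]
width: 49.9
grasp_force: 0.0
```

```bash
python3 look.py b wrist,scene,top latch_pivot,strap_hinge,pull_ball,window_edge,lid_mark,keeper_top,lever_end; python3 - <<'E'
import cv2,numpy as np
a=cv2.imread('pics/b_wrist.png'); cv2.imwrite('pics/v2.png',cv2.resize(a,(800,600),interpolation=3))
E
```

```text
latch_pivot wrist [325.2  24.8] 0.65
latch_pivot scene [301.4 242.2] 0.84
latch_pivot top [353.6 257.8] 0.81
  -> [ 568.9 -108.2  115.9] [1.9, 2.5, 1.5]
strap_hinge scene [303.8 243.2] 0.69
strap_hinge top [355.2 250.2] 0.67
  -> [ 579.  -111.   124.9] [0.1, 0.1]
pull_ball wrist [321.8 257.7] 0.84
pull_ball scene [222.7 189.5] 0.8
pull_ball top [357.8 348.8] 0.58
  -> [ 443.8 -115.9  136.1] [0.4, 0.5, 0.6]
window_edge wrist [318.9 213.3] 0.64
window_edge scene [236.4 207.9] 0.6
window_edge top [356.7 331.8] 0.67
  -> [ 465.  -114.6  115.1] [1.9, 1.2, 1.0]
lid_mark wrist [319.7 212.4] 0.66
lid_mark scene [237.3 216. ] 0.94
lid_mark top [357.5 336.8] 0.94
  -> [ 460.3 -115.4   96.4] [2.7, 1.4, 4.1]
keeper_top wrist [318.7 222. ] 0.67
keeper_top scene [234.  210.6] 0.62
keeper_top top [356.9 336.7] 0.57
  -> [ 458.  -115.1  105.8] [2.0, 0.4, 1.7]
lever_end scene [323.1 223.8] 0.6
lever_end top [361.1 223.7] 0.9
  -> [ 608.3 -111.3  180.3] [2.8, 2.8]
4.2 [ 439.9 -118.9  369.7] [ 3.1 -0.   0.1] [ 0.5 -0.1  0.6] 49.957707993425245
```

View pics/v2.png

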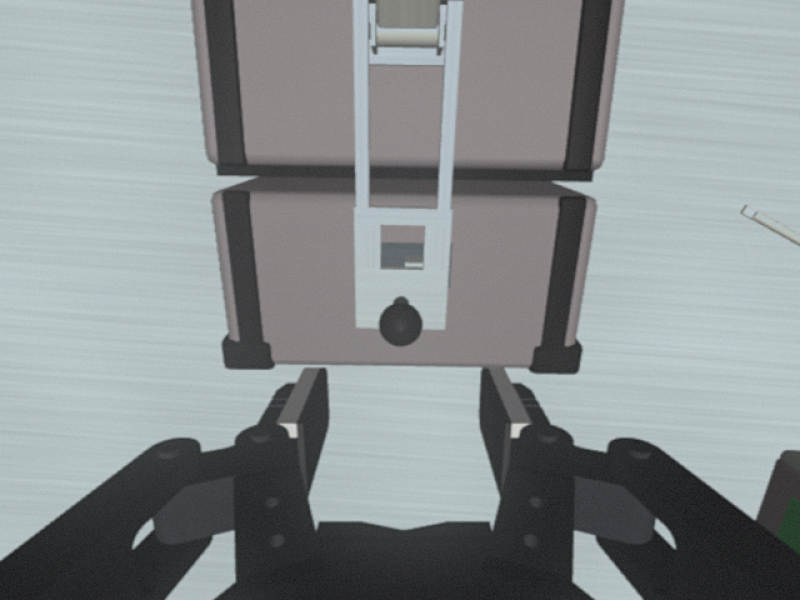

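The wrist view shows the window spanning pixels 380–425 (centre 402). The keeper's bright top shows only from column 404 to the right, so the keeper sits about 8.5 mm toward image right (case +y). The far window edge lies about 13 mm too far back. Next I'll grip the ball.

```bash
python3 go.py 443.8 -115.9 292 4.3
```

```text
pos [ 439.95 -118.87  369.69] rot deg [180.    -0.     4.04]
d [ 4.05 -2.69 77.69] a [ 0.   -0.   -0.26]
```

>>> drive_tool(
  newtons=25,
  plan=[
    {"dx":4,"dy":-2.7,"dz":20,"ax":0,"ay":0,"az":0,"hand":50},
    {"dx":4,"dy":-2.7,"dz":45,"ax":0,"ay":0,"az":0,"hand":50},
    {"dx":4,"dy":-2.7,"dz":65,"ax":0,"ay":0,"az":0,"hand":50},
    {"dx":4,"dy":-2.7,"dz":78,"ax":0,"ay":0,"az":0,"hand":50},
    {"dx":4,"dy":-2.7,"dz":78,"ax":0,"ay":0,"az":0,"hand":50},
    {"dx":4,"dy":-2.7,"dz":78,"ax":0,"ay":0,"az":0,"hand":30},
    {"dx":4,"dy":-2.7,"dz":78,"ax":0,"ay":0,"az":0,"hand":15},
    {"dx":4,"dy":-2.7,"dz":78,"ax":0,"ay":0,"az":0,"hand":15},
    {"dx":4,"dy":-2.7,"dz":78,"ax":0,"ay":0,"az":0,"hand":15},
    {"dx":4,"dy":-2.7,"dz":78,"ax":0,"ay":0,"az":0,"hand":15},
  ],
)

```text
time: 5.03
eef_pos: [444.2, -116.0, 292.8]
ee_rot: [3.141, -0.002, 0.07]
force: [0.6, -0.8, 3.0]
width: 18.2
grasp_force: 24.5
```

>>> drive_tool(
  plan=[
    {"dx":0,"dy":0,"dz":-2,"ax":0,"ay":0,"az":0,"hand":15},
    {"dx":0,"dy":0,"dz":-4,"ax":0,"ay":0,"az":0,"hand":15},
    {"dx":-2,"dy":3,"dz":-4,"ax":0,"ay":0,"az":0,"hand":15},
    {"dx":-4,"dy":6,"dz":-4,"ax":0,"ay":0,"az":0,"hand":15},
    {"dx":-6,"dy":8,"dz":-4,"ax":0,"ay":0,"az":0,"hand":15},
    {"dx":-8,"dy":10,"dz":-4,"ax":0,"ay":0,"az":0,"hand":15},
    {"dx":-8,"dy":10,"dz":-4,"ax":0,"ay":0,"az":0,"hand":15},
  ],
)

```text
time: 5.62
eef_pos: [436.9, -126.4, 296.1]
ee_rot: [3.142, -0.002, 0.071]
force: [2.9, 2.6, -1.0]
width: 18.2
grasp_force: 24.5
```

```bash
python3 look.py c wrist,scene pull_ball,window_edge,lid_mark,keeper_top,lever_end; python3 - <<'E'
import cv2,numpy as np
a=cv2.imread('pics/c_wrist.png')[100:340,200:440]; b=cv2.imread('pics/c_scene.png')[120:300,170:370]
a=cv2.resize(a,(400,400),interpolation=3);b=cv2.resize(b,(400,360),interpolation=3)
o=np.zeros((400,800,3),np.uint8);o[:,:400]=a;o[:360,400:]=b
cv2.imwrite('pics/v3.png',o)
E
```

```text
pull_ball wrist [322.3 335.4] 0.61
pull_ball scene [210.8 186.8] 0.79
  -> [ 436.1 -126.5  143.3] [1.8, 1.8]
window_edge wrist [319.7 254.4] 0.75
window_edge scene [225.1 209.7] 0.75
  -> [ 456.9 -125.   113.7] [3.0, 3.0]
lid_mark wrist [305.5 237.6] 0.9
lid_mark scene [238.1 216.2] 0.78
  -> [ 462.9 -115.6   98.3] [1.1, 1.1]
keeper_top wrist [302.3 249.7] 0.77
keeper_top scene [235.6 210.7] 0.97
  -> [ 459.1 -114.9  105.9] [0.9, 0.9]
lever_end scene [296.2 203.3] 0.71
6.2167 [ 436.3 -126.4  295.6] [-3.1  0.   0.1] [ 1.2  0.6 -0. ] 18.00068059179642
```

View pics/v3.png

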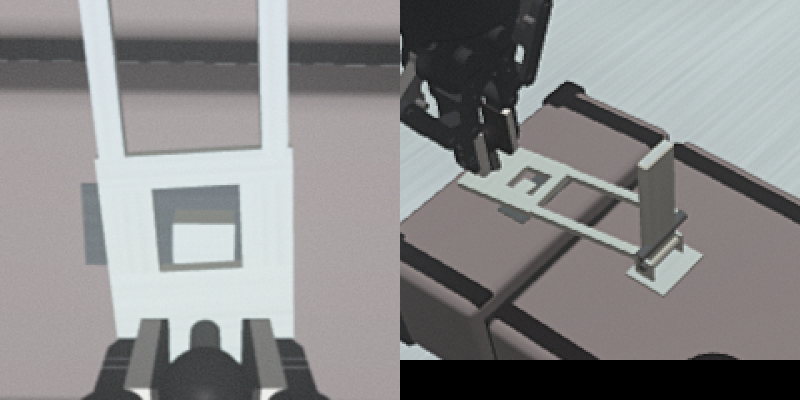

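The wrist crop now shows the whole keeper top in the window: keeper columns 172–237, window columns 155–241, keeper toward the far edge (rows 222–263 of 186–268). It needs about 6–7 mm more forward and 1.7 mm sideways, then a gentle lowering.

>>> drive_tool(
  plan=[
    {"dx":-2,"dy":0.6,"dz":0,"ax":0,"ay":0,"az":0,"hand":15},
    {"dx":-4,"dy":1.2,"dz":0,"ax":0,"ay":0,"az":0,"hand":15},
    {"dx":-6.5,"dy":1.7,"dz":0,"ax":0,"ay":0,"az":0,"hand":15},
    {"dx":-6.5,"dy":1.7,"dz":2,"ax":0,"ay":0,"az":0,"hand":15},
    {"dx":-6.5,"dy":1.7,"dz":4,"ax":0,"ay":0,"az":0,"hand":15},
    {"dx":-6.5,"dy":1.7,"dz":6,"ax":0,"ay":0,"az":0,"hand":15},
    {"dx":-6.5,"dy":1.7,"dz":6,"ax":0,"ay":0,"az":0,"hand":15},
  ],
)

```text
time: 6.8
eef_pos: [429.4, -128.6, 289.0]
ee_rot: [-3.141, 0.002, 0.07]
force: [1.0, 2.7, -0.3]
width: 17.9
grasp_force: 24.5
```

>>> drive_tool(
  plan=[
    {"dx":0,"dy":0,"dz":2,"ax":0,"ay":0,"az":0,"hand":15},
    {"dx":0,"dy":0,"dz":4,"ax":0,"ay":0,"az":0,"hand":15},
    {"dx":0,"dy":0,"dz":4,"ax":0,"ay":0,"az":0,"hand":15},
  ],
)

```text
time: 7.05
eef_pos: [429.6, -129.1, 285.2]
ee_rot: [3.141, 0.002, 0.069]
force: [-0.5, 0.5, -0.5]
width: 17.9
grasp_force: 24.5
```

```bash
python3 look.py d wrist,scene pull_ball,window_edge,lid_mark,lever_end; python3 - <<'E'
import cv2,numpy as np
a=cv2.imread('pics/d_wrist.png')[100:340,200:440]; b=cv2.imread('pics/d_scene.png')[120:300,170:370]
a=cv2.resize(a,(400,400),interpolation=3);b=cv2.resize(b,(400,360),interpolation=3)
o=np.zeros((400,800,3),np.uint8);o[:,:400]=a;o[:360,400:]=b
cv2.imwrite('pics/v4.png',o)
E
```

```text
pull_ball wrist [322.7 335.2] 0.88
pull_ball scene [209.4 190.4] 0.94
  -> [ 432.5 -128.7  137.1] [0.5, 0.5]
window_edge wrist [316.8 255.2] 0.93
window_edge scene [221.  209.7] 0.71
  -> [ 451.  -126.8  111.3] [3.3, 3.3]
lid_mark wrist [296.7 226.9] 0.95
lid_mark scene [238.4 217.3] 0.61
  -> [ 461.3 -114.4   94. ] [1.2, 1.2]
lever_end wrist [323.  336.3] 0.63
lever_end scene [269.8 197.1] 0.56
  -> [ 501.  -118.9  189.9] [33.0, 33.0]
7.55 [ 429.6 -128.8  285.5] [3.1 0.  0.1] [-3.8  0.4  1.1] 18.183909113705543
```

View pics/v4.png

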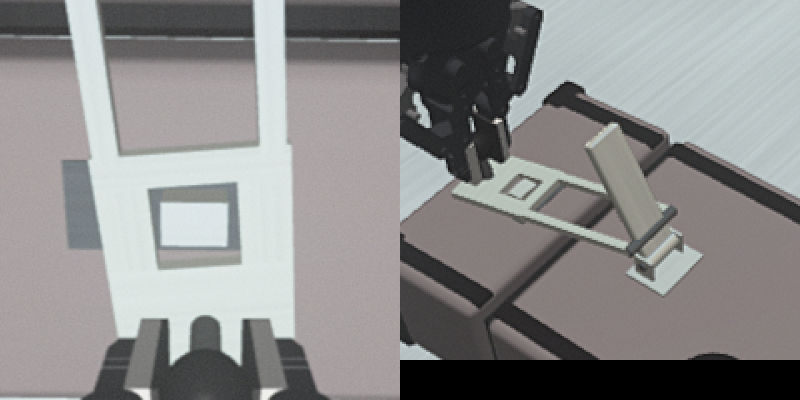

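The keeper top is now well inside the window (columns 161–227 within 152–240, rows 202–247 within 186–262). I'll keep lowering gently.

>>> drive_tool(
  plan=[
    {"dx":0,"dy":0,"dz":2,"ax":0,"ay":0,"az":0,"hand":15},
    {"dx":0,"dy":0,"dz":4,"ax":0,"ay":0,"az":0,"hand":15},
    {"dx":0,"dy":0,"dz":6,"ax":0,"ay":0,"az":0,"hand":15},
    {"dx":0,"dy":0,"dz":6,"ax":0,"ay":0,"az":0,"hand":15},
  ],
)

```text
time: 7.88
eef_pos: [430.2, -128.7, 279.8]
ee_rot: [3.141, -0.0, 0.07]
force: [-4.3, -0.7, 2.3]
width: 17.7
grasp_force: 24.9
```

>>> drive_tool(
  plan=[
    {"dx":0,"dy":0,"dz":2,"ax":0,"ay":0,"az":0,"hand":15},
    {"dx":0,"dy":0,"dz":4,"ax":0,"ay":0,"az":0,"hand":15},
    {"dx":0,"dy":0,"dz":4,"ax":0,"ay":0,"az":0,"hand":15},
  ],
)

```text
time: 8.13
eef_pos: [431.2, -128.6, 277.2]
ee_rot: [3.14, -0.003, 0.071]
force: [-4.4, 0.1, 10.6]
width: 17.8
grasp_force: 26.1
```

```bash
python3 look.py e wrist,scene pull_ball,window_edge,lid_mark,lever_end; python3 - <<'E'
import cv2,numpy as np
a=cv2.imread('pics/e_wrist.png')[100:340,200:440]; b=cv2.imread('pics/e_scene.png')[120:300,170:370]
a=cv2.resize(a,(400,400),interpolation=3);b=cv2.resize(b,(400,360),interpolation=3)
o=np.zeros((400,800,3),np.uint8);o[:,:400]=a;o[:360,400:]=b
cv2.imwrite('pics/v5.png',o)
E
```

```text
pull_ball wrist [321.1 343.5] 0.92
pull_ball scene [207.8 195.8] 0.67
  -> [ 426.8 -128.5  122.9] [1.3, 1.3]
window_edge wrist [316.9 261.4] 0.63
window_edge scene [226.  212.2] 0.66
  -> [ 454.2 -125.   107.7] [0.8, 0.8]
lid_mark wrist [296.2 233.5] 0.76
lid_mark scene [238.4 216. ] 0.85
  -> [ 463.7 -115.    98.7] [0.6, 0.6]
lever_end scene [273.6 198. ] 0.87
8.6333 [ 431.1 -128.7  277.1] [ 3.1 -0.   0.1] [-4.6  0.  11.4] 18.178457001596172
```

View pics/v5.png

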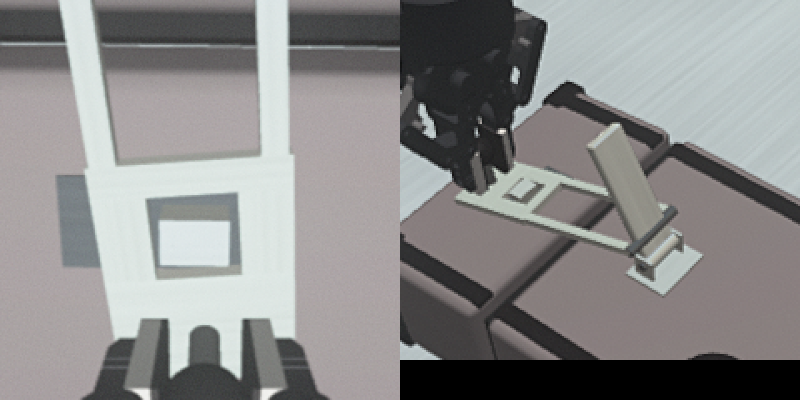

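The plate has dropped over the keeper: the ball is about 16 mm lower, the keeper stands up through the window (crop 158–230, 205–266), and there's about 11 N of contact on the lid. Next I'll draw it back under the lip.

>>> drive_tool(
  plan=[
    {"dx":2,"dy":0,"dz":0,"ax":0,"ay":0,"az":0,"hand":15},
    {"dx":4,"dy":0,"dz":0,"ax":0,"ay":0,"az":0,"hand":15},
    {"dx":6,"dy":0,"dz":0,"ax":0,"ay":0,"az":0,"hand":15},
    {"dx":6,"dy":0,"dz":0,"ax":0,"ay":0,"az":0,"hand":15},
  ],
)

```text
time: 8.97
eef_pos: [435.1, -128.5, 276.2]
ee_rot: [3.141, 0.005, 0.07]
force: [-9.9, -0.9, 13.8]
width: 17.9
grasp_force: 26.5
```

```bash
python3 look.py f wrist,scene pull_ball,window_edge,lid_mark,lever_end; python3 - <<'E'
import cv2,numpy as np
a=cv2.imread('pics/f_wrist.png')[140:300,240:400]; b=cv2.imread('pics/f_scene.png')[160:270,190:310]
a=cv2.resize(a,(400,400),interpolation=3);b=cv2.resize(b,(400,367),interpolation=3)
o=np.zeros((400,800,3),np.uint8);o[:,:400]=a;o[:367,400:]=b
cv2.imwrite('pics/v6.png',o)
E
```

```text
pull_ball wrist [322.2 349.7] 0.92
pull_ball scene [209.  195.2] 0.98
  -> [ 429.8 -128.7  126.1] [1.1, 1.1]
window_edge wrist [317.6 263.9] 0.83
window_edge scene [223.8 213.8] 0.59
  -> [ 453.6 -126.4  104.7] [2.7, 2.7]
lid_mark wrist [294.6 242.3] 0.56
lid_mark scene [239.3 217. ] 0.8
  -> [ 462.4 -113.8   94.9] [1.4, 1.4]
lever_end scene [278.1 198.6] 0.9
9.4667 [ 435.1 -128.5  276.3] [3.1 0.  0.1] [-8.9 -0.9 12.3] 17.670469833528195
```

View pics/v6.png

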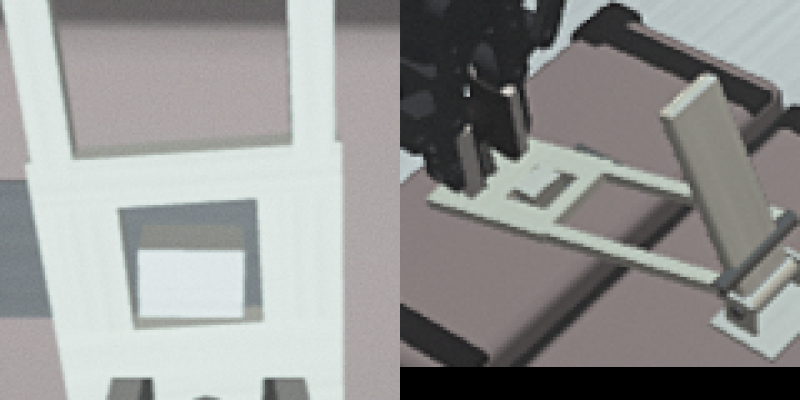

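>>> drive_tool(
  plan=[
    {"dx":2,"dy":-0.8,"dz":-0.5,"ax":0,"ay":0,"az":0,"hand":15},
    {"dx":4,"dy":-0.8,"dz":-0.5,"ax":0,"ay":0,"az":0,"hand":15},
    {"dx":4,"dy":-0.8,"dz":-0.5,"ax":0,"ay":0,"az":0,"hand":15},
  ],
)

```text
time: 9.72
eef_pos: [439.1, -127.7, 276.6]
ee_rot: [3.141, 0.004, 0.069]
force: [-10.4, -1.4, 11.8]
width: 18.0
grasp_force: 26.4
```

```bash
python3 look.py g wrist,scene pull_ball,window_edge,lid_mark,lever_end; python3 - <<'E'
import cv2,numpy as np
a=cv2.imread('pics/g_wrist.png')[140:300,240:400]; b=cv2.imread('pics/g_scene.png')[160:270,190:310]
a=cv2.resize(a,(400,400),interpolation=3);b=cv2.resize(b,(400,367),interpolation=3)
o=np.zeros((400,800,3),np.uint8);o[:,:400]=a;o[:367,400:]=b
cv2.imwrite('pics/v7.png',o)
E
```

```text
pull_ball wrist [322.6 349.6] 0.7
pull_ball scene [212.  195.5] 0.7
  -> [ 435.2 -127.9  128.4] [1.0, 1.0]
window_edge wrist [318.2 265.8] 0.85
window_edge scene [227.5 215.4] 0.94
  -> [ 457.3 -125.2  103.4] [1.5, 1.5]
lid_mark wrist [297.7 254.8] 0.94
lid_mark scene [235.8 215.1] 0.96
  -> [ 461.  -115.9   99.2] [0.3, 0.3]
lever_end scene [291.  199.6] 0.93
10.2167 [ 439.  -127.7  276.6] [3.1 0.  0.1] [-8.3 -0.6 10.8] 17.950550749985712
```

>>> drive_tool(
  plan=[
    {"dx":1.5,"dy":0,"dz":0,"ax":0,"ay":0,"az":0,"hand":15},
    {"dx":3,"dy":0,"dz":0,"ax":0,"ay":0,"az":0,"hand":15},
    {"dx":3,"dy":0,"dz":0,"ax":0,"ay":0,"az":0,"hand":15},
  ],
)

```text
time: 10.47
eef_pos: [442.3, -127.5, 276.9]
ee_rot: [3.14, 0.003, 0.069]
force: [-8.5, -1.9, 11.3]
width: 18.0
grasp_force: 26.4
```

```bash
python3 look.py g wrist,scene pull_ball,window_edge,lid_mark,lever_end; python3 - <<'E'
import cv2,numpy as np
a=cv2.imread('pics/g_wrist.png')[140:300,240:400]; b=cv2.imread('pics/g_scene.png')[160:270,190:310]
a=cv2.resize(a,(400,400),interpolation=3);b=cv2.resize(b,(400,367),interpolation=3)
o=np.zeros((400,800,3),np.uint8);o[:,:400]=a;o[:367,400:]=b
cv2.imwrite('pics/v7.png',o)
E
```

```text
pull_ball wrist [324.4 352.1] 0.67
pull_ball scene [212.5 196.7] 0.57
  -> [ 436.8 -128.5  127.6] [1.2, 1.2]
window_edge scene [230.4 216.1] 0.79
lid_mark wrist [294.1 260.6] 0.76
lid_mark scene [236.7 216.8] 0.57
  -> [ 459.7 -114.    93.5] [0.3, 0.3]
lever_end scene [298.3 205. ] 0.89
10.9667 [ 442.4 -127.5  276.9] [3.1 0.  0.1] [-8.3 -2.  10.8] 18.002763482440947
```

View pics/v7.png

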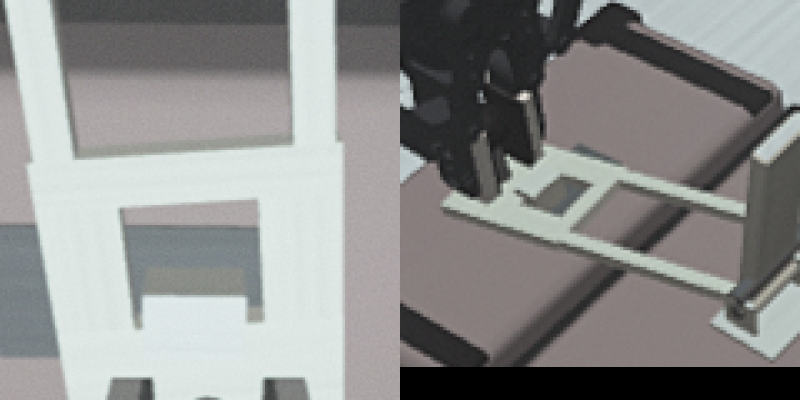

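The white keeper top now overlaps the plate's far window edge (row ~326 at the corners), so the lip is over the plate: hooked, with the lever near upright. I'll release the ball and lift clear.

>>> drive_tool(
  plan=[
    {"dx":0.5,"dy":0,"dz":0,"ax":0,"ay":0,"az":0,"hand":22},
    {"dx":0.5,"dy":0,"dz":0,"ax":0,"ay":0,"az":0,"hand":34},
    {"dx":0.5,"dy":0,"dz":0,"ax":0,"ay":0,"az":0,"hand":40},
    {"dx":0.5,"dy":0,"dz":0,"ax":0,"ay":0,"az":0,"hand":40},
    {"dx":0,"dy":0,"dz":-20,"ax":0,"ay":0,"az":0,"hand":40},
    {"dx":0,"dy":0,"dz":-50,"ax":0,"ay":0,"az":0,"hand":40},
    {"dx":0,"dy":0,"dz":-85,"ax":0,"ay":0,"az":0,"hand":20},
    {"dx":0,"dy":0,"dz":-85,"ax":0,"ay":0,"az":0,"hand":0},
    {"dx":0,"dy":0,"dz":-85,"ax":0,"ay":0,"az":0,"hand":0},
  ],
)

```text
time: 11.72
eef_pos: [444.0, -126.8, 363.1]
ee_rot: [3.14, -0.005, 0.071]
force: [0.3, 0.8, -0.5]
width: 4.0
grasp_force: 0.0
```

```bash
python3 look.py i wrist,scene,top pull_ball,window_edge,lid_mark,lever_end,latch_pivot; python3 - <<'E'
import cv2,numpy as np
a=cv2.imread('pics/i_wrist.png')[0:300,200:440]; b=cv2.imread('pics/i_scene.png')[120:300,170:370]
a=cv2.resize(a,(400,500),interpolation=3);b=cv2.resize(b,(400,360),interpolation=3)
o=np.zeros((500,800,3),np.uint8);o[:,:400]=a;o[:360,400:]=b
cv2.imwrite('pics/v8.png',o)
E
python3 go.py 535 -108 355 4.1
```

```text
pull_ball wrist [322.9 270.7] 0.6
pull_ball scene [216.2 196.1] 0.71
pull_ball top [365.9 354.4] 0.66
  -> [ 438.4 -126.5  127.9] [2.0, 1.5, 2.4]
window_edge wrist [322.3 222.2] 0.8
window_edge scene [227.9 214.1] 0.61
window_edge top [365.3 335.2] 0.7
  -> [ 462.3 -127.1  110.9] [3.5, 1.9, 1.7]
lid_mark wrist [304.  219.9] 0.86
lid_mark scene [237. 214.] 0.65
lid_mark top [356.3 336. ] 0.77
  -> [ 461.3 -114.8  100.2] [2.5, 0.5, 2.8]
lever_end scene [299.8 203.7] 0.78
lever_end top [368.6 353.6] 0.72
  -> [483.4 -95.9 130.3] [57.0, 57.0]
latch_pivot wrist [303.   27.7] 0.78
latch_pivot scene [301.3 242.9] 0.89
latch_pivot top [351.4 259.5] 0.58
  -> [ 568.4 -106.7  113.2] [1.1, 1.6, 1.4]
12.6167 [ 443.  -126.9  361.3] [ 3.1 -0.   0.1] [ 0.2  0.6 -0.6] 0.03369767576050749
pos [ 443.   -126.88  361.26] rot deg [179.99  -0.01   4.04]
d [ 93.1  -12.35   6.27] a [ 0.01 -0.01 -0.06]
```

View pics/v8.png

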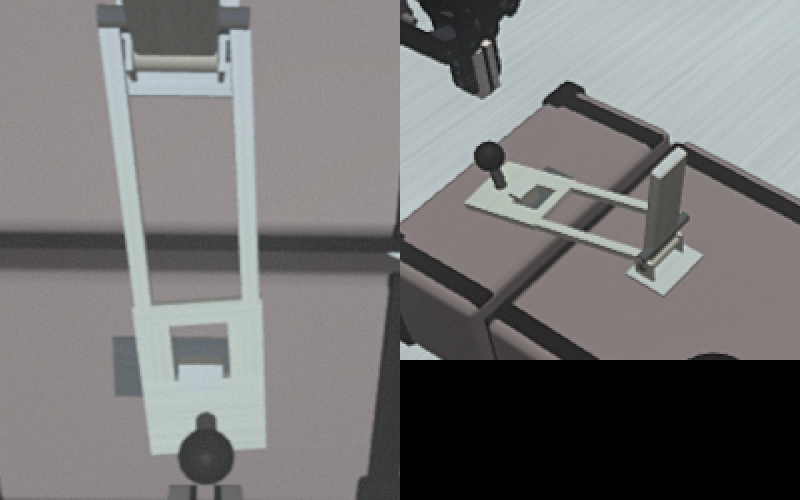

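The strap stays hooked: the window edge is under the keeper's bright top (wrist crop ~200,372), the ball is released, and the lever is nearly upright. Next I'll move the closed fingertips behind the lever on the lid side.

>>> drive_tool(
  plan=[
    {"dx":25,"dy":-4,"dz":2,"ax":0,"ay":0,"az":0,"hand":0},
    {"dx":50,"dy":-8,"dz":4,"ax":0,"ay":0,"az":0,"hand":0},
    {"dx":75,"dy":-12,"dz":6,"ax":0,"ay":0,"az":0,"hand":0},
    {"dx":93,"dy":-13,"dz":6,"ax":0,"ay":0,"az":0,"hand":0},
    {"dx":105,"dy":-13,"dz":5,"ax":0,"ay":0,"az":0,"hand":0},
    {"dx":115,"dy":-13,"dz":4,"ax":0,"ay":0,"az":0,"hand":0},
    {"dx":124,"dy":-13,"dz":2,"ax":0,"ay":0,"az":0,"hand":0},
    {"dx":131,"dy":-13,"dz":3,"ax":0,"ay":0,"az":0,"hand":0},
    {"dx":138,"dy":-13,"dz":5,"ax":0,"ay":0,"az":0,"hand":0},
    {"dx":138,"dy":-13,"dz":5,"ax":0,"ay":0,"az":0,"hand":0},
  ],
)

```text
time: 13.45
eef_pos: [580.4, -104.3, 356.2]
ee_rot: [3.141, -0.0, 0.07]
force: [-1.2, -0.6, 2.6]
width: 0.0
grasp_force: 1.3
```

```bash
python3 look.py j scene,top lever_end,window_edge,pull_ball; python3 go.py 607 -104 341 4.1
```

```text
lever_end scene [310.4 210.7] 0.88
window_edge scene [229.6 214.3] 0.83
window_edge top [363.5 333.1] 0.79
  -> [ 463.1 -126.2  110.8] [0.9, 0.9]
pull_ball scene [215.5 197.8] 0.69
13.85 [ 579.4 -104.3  356.4] [3.1 0.  0.1] [-2.  -0.8  3.4] 0.14137412290977788
pos [ 579.4  -104.32  356.37] rot deg [179.98   0.02   4.03]
d [27.56  1.62 15.36] a [ 0.02  0.02 -0.07]
```

>>> drive_tool(
  plan=[
    {"dx":7,"dy":0,"dz":3,"ax":0,"ay":0,"az":0,"hand":0},
    {"dx":14.5,"dy":0,"dz":6.5,"ax":0,"ay":0,"az":0,"hand":0},
    {"dx":21,"dy":0,"dz":10.5,"ax":0,"ay":0,"az":0,"hand":0},
    {"dx":27,"dy":0,"dz":15,"ax":0,"ay":0,"az":0,"hand":0},
    {"dx":32.5,"dy":0,"dz":20,"ax":0,"ay":0,"az":0,"hand":0},
    {"dx":37.5,"dy":0,"dz":26,"ax":0,"ay":0,"az":0,"hand":0},
    {"dx":37.5,"dy":0,"dz":26,"ax":0,"ay":0,"az":0,"hand":0},
  ],
)

```text
time: 14.43
eef_pos: [618.1, -101.5, 328.5]
ee_rot: [-3.141, 0.0, 0.071]
force: [0.7, -0.8, 1.8]
width: 0.1
grasp_force: 0.9
```

```bash
python3 look.py k scene,top lever_end,window_edge,pull_ball,lid_mark; python3 - <<'E'
import cv2,numpy as np
b=cv2.imread('pics/k_scene.png')[90:330,170:430]
cv2.imwrite('pics/v9.png',cv2.resize(b,(650,600),interpolation=3))
E
```

```text
lever_end scene [338.4 240.8] 0.74
window_edge scene [233.4 217.5] 0.69
window_edge top [360.4 327.6] 0.86
  -> [ 469.3 -123.5  106.8] [2.7, 2.7]
pull_ball scene [221.6 197. ] 0.91
pull_ball top [367.6 347.3] 0.79
  -> [ 447.8 -126.7  133.5] [2.8, 2.8]
lid_mark scene [237.9 218.9] 0.58
lid_mark top [355.8 331. ] 0.85
  -> [ 465.4 -116.5   95.4] [0.6, 0.6]
14.9333 [ 616.9 -101.4  330.3] [-3.1  0.   0.1] [-2.  -0.5  1.9] 0.3334122618474803
```

View pics/v9.png

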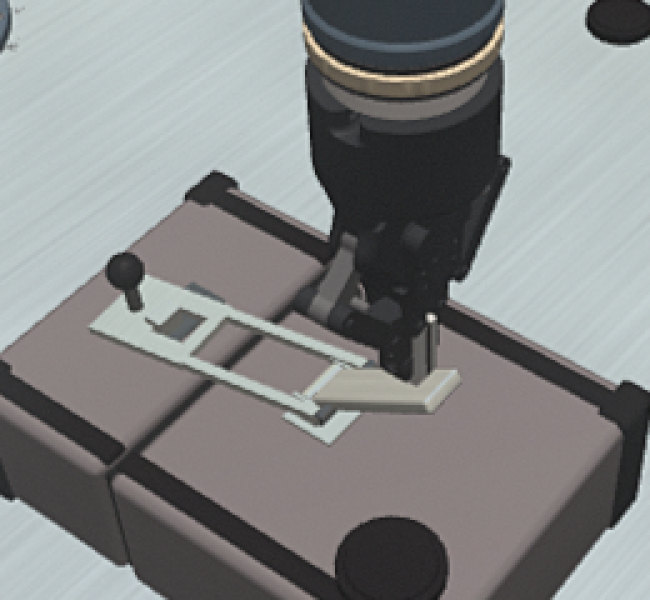

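The lever is about half down and the strap is still hooked. The seam has narrowed and the cap is untouched. I'll keep pressing gently.

>>> drive_tool(
  plan=[
    {"dx":4.5,"dy":0,"dz":6,"ax":0,"ay":0,"az":0,"hand":0},
    {"dx":8,"dy":0,"dz":12,"ax":0,"ay":0,"az":0,"hand":0},
    {"dx":11,"dy":0,"dz":18,"ax":0,"ay":0,"az":0,"hand":0},
    {"dx":13,"dy":0,"dz":24,"ax":0,"ay":0,"az":0,"hand":0},
    {"dx":14,"dy":0,"dz":29,"ax":0,"ay":0,"az":0,"hand":0},
    {"dx":14,"dy":0,"dz":29,"ax":0,"ay":0,"az":0,"hand":0},
  ],
)

```text
time: 15.43
eef_pos: [631.3, -100.3, 299.5]
ee_rot: [-3.141, 0.001, 0.071]
force: [-0.3, -0.3, 0.0]
width: -0.2
grasp_force: 0.0
```

>>> drive_tool(
  plan=[
    {"dx":0,"dy":0,"dz":2,"ax":0,"ay":0,"az":0,"hand":0},
    {"dx":0,"dy":0,"dz":4,"ax":0,"ay":0,"az":0,"hand":0},
    {"dx":0,"dy":0,"dz":6,"ax":0,"ay":0,"az":0,"hand":0},
    {"dx":0,"dy":0,"dz":6,"ax":0,"ay":0,"az":0,"hand":0},
  ],
)

```text
time: 15.77
eef_pos: [631.0, -100.6, 295.0]
ee_rot: [3.142, 0.0, 0.07]
force: [-0.6, -0.1, -0.3]
width: -0.0
grasp_force: 0.0
```

```bash
python3 look.py l scene,top lever_end,window_edge,lid_mark
```

```text
lever_end scene [346.  271.6] 0.88
lever_end top [367.2 341.1] 0.22
window_edge scene [233.3 214. ] 0.89
window_edge top [361.1 328.9] 0.84
  -> [ 468.4 -123.1  112.5] [1.7, 1.7]
lid_mark scene [240.2 215.3] 0.65
lid_mark top [355.7 328.1] 0.87
  -> [ 469.9 -115.3  104.5] [0.4, 0.4]
16.1667 [ 631.1 -100.6  295.4] [ 3.1 -0.   0.1] [ 0.3 -0.6  0.1] -0.15193814649024534
```

>>> drive_tool(
  plan=[
    {"dx":0,"dy":0,"dz":2,"ax":0,"ay":0,"az":0,"hand":0},
    {"dx":0,"dy":0,"dz":4,"ax":0,"ay":0,"az":0,"hand":0},
    {"dx":0,"dy":0,"dz":5,"ax":0,"ay":0,"az":0,"hand":0},
    {"dx":0,"dy":0,"dz":5,"ax":0,"ay":0,"az":0,"hand":0},
  ],
)

```text
time: 16.5
eef_pos: [631.0, -100.6, 289.7]
ee_rot: [-3.142, 0.001, 0.07]
force: [-0.0, 0.4, 0.6]
width: 0.1
grasp_force: 0.0
```

```bash
python3 -c "
from h import *
print(proj(cam('scene'),[643.5,-102,116]),proj(cam('scene'),[642.5,-102,124]))"
```

```text
[349.59656438 269.81074361] [349.00976354 265.21380765]
```

>>> drive_tool(
  plan=[
    {"dx":0,"dy":0,"dz":1,"ax":0,"ay":0,"az":0,"hand":0},
    {"dx":0,"dy":0,"dz":2,"ax":0,"ay":0,"az":0,"hand":0},
    {"dx":0,"dy":0,"dz":2,"ax":0,"ay":0,"az":0,"hand":0},
  ],
)

```text
time: 16.75
eef_pos: [631.1, -100.5, 289.4]
ee_rot: [3.141, 0.0, 0.07]
force: [-3.2, 0.7, 6.8]
width: -0.4
grasp_force: 3.2
```

>>> drive_tool(
  plan=[
    {"dx":0,"dy":0,"dz":-20,"ax":0,"ay":0,"az":0,"hand":0},
    {"dx":0,"dy":0,"dz":-50,"ax":0,"ay":0,"az":0,"hand":0},
    {"dx":0,"dy":0,"dz":-80,"ax":0,"ay":0,"az":0,"hand":0},
    {"dx":10,"dy":-30,"dz":-100,"ax":0,"ay":0,"az":0,"hand":0},
    {"dx":10,"dy":-70,"dz":-100,"ax":0,"ay":0,"az":0,"hand":0},
    {"dx":10,"dy":-110,"dz":-100,"ax":0,"ay":0,"az":0,"hand":0},
    {"dx":10,"dy":-140,"dz":-100,"ax":0,"ay":0,"az":0,"hand":0},
    {"dx":10,"dy":-140,"dz":-100,"ax":0,"ay":0,"az":0,"hand":0},
  ],
)

```text
time: 17.42
eef_pos: [629.9, 48.9, 389.1]
ee_rot: [-3.136, -0.001, 0.083]
force: [-0.8, 1.2, 0.6]
width: -0.1
grasp_force: 0.0
```

```bash
python3 look.py m scene,top lever_end,window_edge,lid_mark,cap_a; python3 - <<'E'
import cv2,numpy as np
a=cv2.imread('pics/m_scene.png')[130:380,160:440]; b=cv2.imread('pics/m_top.png')[150:450,250:480]
a=cv2.resize(a,(400,357),interpolation=3);b=cv2.resize(b,(400,522),interpolation=3)
o=np.zeros((522,800,3),np.uint8);o[:357,:400]=a;o[:,400:]=b;cv2.imwrite('pics/v10.png',o)
E
```

```text
lever_end top [352.6 205.7] 0.95
window_edge scene [234.4 216.8] 0.75
window_edge top [363.2 328.8] 0.78
  -> [ 469.6 -125.2  109.5] [0.0, 0.0]
lid_mark scene [245.3 219.3] 0.71
lid_mark top [356.2 331.7] 0.73
  -> [ 468.  -113.3   93.5] [4.8, 4.8]
cap_a scene [324.9 319.5] 0.81
cap_a top [394.8 196.7] 0.6
  -> [ 662.4 -170.   107.9] [0.0, 0.0]
17.9167 [631.4  38.7 388.1] [3.1 0.  0.1] [0.9 0.5 0.6] -0.07159267221737017
```

View pics/v10.png

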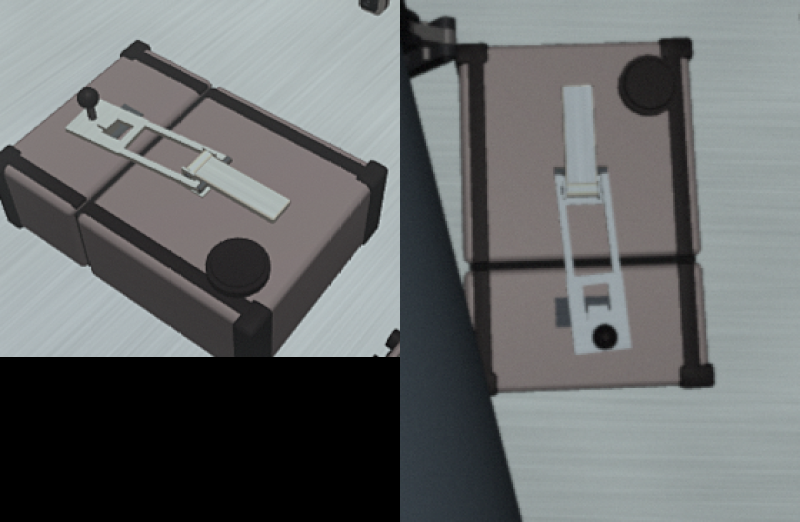

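The lever lies flat (top crop 578,85 to 585,190), the seam is closed, the strap is hooked on the keeper (~597,307), the cap hasn't moved, and the hand is clear.

```bash
python3 -c "from cell import *; print(sign_off())"
```

```text
the job is handed in; nothing more can be done
None
```

The strap is hooked over the keeper, the lever is home and the lid pulled tight, the lens cap has not been disturbed and the hand is clear; I handed the job in at about 18 s, but sign-off gave no verdict.

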